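Set the bench magnifier over the seal

TASK

Set the bench magnifier over the seal in the wooden bed: squeeze the boom's sprung button flush and slide the aluminium outer tube out, away from the post, to the very next hole, easing it along until the button snaps up by itself, without crushing the thin tube or wrenching it against the button. Fold the raised lens gently down level, against its stop, by the tab on its rim. Let go, and leave the seals, dish, pot, cards and tools around it standing where they are.

Things in the scene. Friction and masses are not known exactly. Their poses are not given: they have to be found in the camera images.
- stand: Fixed stand of the bench magnifier: dark steel base plate 165 x 125 x 18 mm on the 3 mm green mat, with an upright post. Origin: foot of the post, on the mat. z is up; x runs level out along the boom, away from the post; the button stands out on the +y side. The boom's axis is 180 mm above this origin, along x: a fixed dark inner tube, 19 mm square, and an aluminium outer tube sliding on it.
- button_tip (a point): Tip of the sprung button: a steel pin 10 mm across with a ball end, on the inner tube 125 mm from the post. It points along the stand's +y through a hole in the outer tube's side wall, at mid-height, its tip 4 mm proud. Squeezed flush, one finger on it and one on the tube's other side, it lets the hole's edge ride over it with a firm pull of 8 to 12 N; well short of flush it locks the tube.
- button (a joint): How far the button is pressed in, m: 0 = fully up (snapped through a hole), 0.004 = flush with the tube's outside, 0.0065 = held down under the tube's wall. Its spring takes 2.5 N to start and about 4 N at flush. Once up in a hole it must not be loaded sideways by the tube with more than 15 N.
- boom (a joint): How far the outer tube is slid out along the stand's x, m: about 0 at the start, with 1.5 mm play either way. Tube 25 x 25 x 200 mm, 0.3 kg, drags with about 3 N; its thin wall takes a squeeze of up to 25 N per finger. Four 13 mm holes, evenly spaced a few centimetres apart, run along its button side; the next is found by feel: the button snaps up and the tube stops dead.
- boom_end (a point): Centre of the outer end of the outer tube (far from the post), on the boom's axis. The tube runs 200 mm from here back towards the post; at the start it ends about 85 mm beyond the button on the post's side.
- lens (a joint): Angle of the lens, rad: 0 = level, in line with the boom, against its stop; it starts raised by 0.65 to 0.95. Stiff friction hinge (stays where it is left) 14 mm beyond the tube's outer end, on the boom's axis, turning about the stand's y.
- lens_tab (a point): Middle of the top of the finger tab on the lens rim: black, 26 x 26 x 7 mm, 130 mm from the lens hinge, furthest from the boom. Glass in a black rim 100 mm across and 12 mm thick. Pushed down with a few newtons, the tab swings outward and down about the hinge until the lens is level with the boom. Press it with no more than 20 N.
- seal_bed: Fixed wooden engraver's bed 150 x 95 x 42 mm holding a square seal stone whose top is 64 mm above the mat; it stands where the lens belongs. Origin: centre of its underside.
- seal_a: Square seal stone 26 x 26 x 62 mm, upright; bystander on the mat, leave it; origin: centre of its underside
- seal_b: Dark seal stone 22 x 22 x 50 mm with a round knob on top (63 mm in all), upright; bystander on the mat, leave it; origin: centre of its underside
- seal_c: Round seal stone 28 mm across, 55 mm tall, upright; bystander on the mat, leave it; origin: centre of its underside
- ink_dish: White ceramic dish of seal paste, 90 mm across, 22 mm tall; bystander on the mat, leave it; origin: centre of its underside
- graver: Engraving chisel lying down, 160 mm long, 9 mm thick, along its x; bystander on the mat, leave it; origin: centre of its underside
- brush_pot: Ceramic pot with two brushes, 64 mm across, 75 mm tall (150 mm with the brushes); bystander on the mat, leave it; origin: centre of its underside
- card_stack: Stack of paper cards 105 x 150 x 12 mm lying flat; bystander on the mat, leave it; origin: centre of its underside

How it is judged (in metres and radians):
On the way, in this order (a step that is already met when the one before it is completed fails the run):
1. the button is squeezed in flush with the tube (value of joint button above 0.0025 m), for 0.05 s.
2. the outer tube is one hole further out and the button has snapped up through that hole (value of joint boom between 0.025 and 0.047 m and value of joint button below 0.0012 m), for 0.2 s.
At the end, for the whole second after the job is handed in: The outer tube is one hole further out (within its play in that hole), the button stands fully up in that hole (within 1.2 mm), the lens lies level against its stop (within 0.07 rad) and is at rest (all of step 2 and value of joint lens below 0.07 rad and velocity of joint lens below 0.02 rad/s); the robot touches nothing.
It fails at once if the tube is wrenched against the button (contact force between button and boom above 15 N).
It fails at once if the thin tube is crushed (both fingers together) (contact force between the fingers and boom above 50 N).
It fails at once if the lens is pressed too hard (contact force between anything else and lens above 20 N).
It fails at once if a bystander is shifted (distance of any of seal_a, seal_b, seal_c, ink_dish, graver, brush_pot, card_stack from where it was at the start of the episode above 0.03 m).
It fails at once if a seal or the pot is knocked over (angle between any of seal_a, seal_b, seal_c, brush_pot's own z axis and vertical above 0.5 rad).
It also fails if it takes over 54 s, if anything falls off the work surface, if the arm or the gripper's body presses on something with over 40 N, if the wrist force passes 120 N, or if a joint passes its speed limit or range.

ROBOT

A 6-joint arm with a two-finger parallel gripper is mounted at the origin on the work surface. World frame = base frame: x ahead of the robot, y to its left, z up, the work surface at z = 0. Lengths are in mm, angles in rad, forces in N, time in s.
With the tool pointing down it reaches from about 400 to 925 mm from the base axis. Payload 12.5 kg.
Tool frame: the origin (TCP) lies at the centre of the arm's flange, where the gripper is bolted on; the fingertips stand 190 mm ahead of it and the grasp point (between the pads) lies 171 mm ahead of it; z points along the fingers, y is the line along which they close (so a half turn about z gives the same grasp; the last joint's range is limited). The gripper opens to 95 mm and grips with 3 to 60 N. Pads are 20 mm wide; open, the fingers measure 119 mm over their backs; the gripper's body (75 mm by 180 mm) begins 59 mm behind the grasp point.
Start: joints at [1.16, 0.491, 1.559, -0, 1.092, -0.106], TCP at [187.54, 596.199, 404.761] pointing down, gripper open.
Joint ranges: [-3.1, 3.1], [-0.84, 2.19], [0.05, 2.79], [-1.13, 4.28], [0.06, 2.93], [-2.69, 2.69]. Speed limits (rad/s): [2.22, 2.22, 2.79, 3.14, 3.14, 3.14].

INTERFACE

Orientations are given as [roll, pitch, yaw] about the fixed x, y, z axes, in that order (R = Rz(yaw) Ry(pitch) Rx(roll)).
In Python, from cell import env, read_camera, search_frame, cut_out gives the robot as it stands. The module is installed in compiled form; this text tells all that it offers.
- The arm moves only by the tool move_arm, never from a script. Its argument "commands" is a list of rows, each a list of 3 entries, a list of its own where there are three numbers: the shift along the world's x, y, z normalised to -1 to 1, where 1 is 0.03 m, then the turn about the world's z normalised to -1 to 1, where 1 is 0.08 rad, then the opening, from -1 (shut) to 1 (fully open), so that 0 is half open. A call has 1 to 20 rows; each row shifts and turns the commanded pose from where the row before left it; what a row does not reach is not made up. A row lasts 1/12 s, in which the tool goes at most 41.7 mm and 7.16 degrees, less where a joint would pass 70% of its speed; a pose out of reach is approached as far as the arm can. A call with a number of a shift or a turn outside -1 to 1 is refused whole. A call with a gripper value outside its range is refused whole. The fingers move at their own pace and stop on an object; the grip force is fixed at half the most. Time passes only in rows, so rows that do not move let the fingers close. It gives the time, the measured TCP pose, the force, the opening and the grip force at its end, in the units of the state.
- env.state(): the state, without advancing time (a new reading comes with each control period).
- read_camera(name): name is "side" or "top" or "wrist"; returns a dict with "image" (420x560x3 uint8, red, green, blue), "fx", "fy", "cx", "cy" (pixels), "rvec" (rotation vector, rad) and "tvec" (3), from world to camera coordinates, as OpenCV has them. Camera axes: x right, y down, z forward; pixel columns grow to the right and rows downward; lengths in mm; the calibration is good to about 2 mm. A picture is of the moment at which its call begins. There is no depth.
- env.job_done(): hands the job in; it is judged then, once.
Trained networks look in a picture, given as the dict that the camera call returned (one of the last four; its "shot" number tells which), for a name from the list of things; names that differ only in an ending like _2 or _b are one class to them, and where a whole thing is asked for, a point or a joint stands for the part that bears it (a point fixed in the world has none). Each returns a list of dicts, best first, with "confidence" (0 to 1); they miss things now and then, are a little off and sometimes report something else, mostly with a low value. They report only what shows in the picture. A call takes as long as a camera call.
- search_frame(thing, picture): "at" ([column, row] in pixels, amid what is visible of it).
- cut_out(thing, picture): "region" (420x560 bool, what is visible of it) and "at" ([column, row] in pixels, amid what is visible of it).
The state is a dict: "t": time; "joints": joint angles; "qvel": joint speeds; "tau": joint torques, N m; "eef_pos": TCP position; "tcp_rot": TCP orientation; "ft_force": force on the tool from outside, world axes, zero at the start; "moment": the same for the moment, N m; "opening": opening from 0.0 (shut) to 1.0 (fully open); "grip_force": force on a finger pad.
Only numpy, scipy, OpenCV 4.12 (cv2) and the standard library are available. Lean on these libraries where they do the work, as an engineer would, in place of code of your own. Each camera call takes 0.05 s, during which the arm holds its last target. There are 200 camera calls.

## Working session

There is one attempt and no reset: what is moved stays moved. The work goes in short steps, Python scripts to look and compute and a tool call to move; the robot and the scene stay as the last step left them, time stands still between calls to the robot, and variables do not carry over. Pictures are saved under pics/ and viewed, at most 10 in all, crops included, and the job is handed in when it is done.

Besides the shell and the picture viewer there is one more tool, called as name(argument=value, ...) on one line, values as JSON. move_arm: Moves the arm, as the interface text tells. Its arguments: {"type":"object","properties":{"commands":{"type":"array","items":{"type":"array"}}},"required":["commands"]}

```bash
mkdir -p pics; cat > h.py <<'E'
from cell import env, read_camera, search_frame, cut_out
import numpy as np, cv2
def P(c):
    R,_=cv2.Rodrigues(np.array(c['rvec'],float)); t=np.array(c['tvec'],float).reshape(3)
    return R,t
def ray(c,uv):
    R,t=P(c); d=R.T@np.array([(uv[0]-c['cx'])/c['fx'],(uv[1]-c['cy'])/c['fy'],1.]); return -R.T@t,d/np.linalg.norm(d)
def atz(c,uv,z):
    o,d=ray(c,uv); return o+d*(z-o[2])/d[2]
def proj(c,p):
    R,t=P(c); q=R@np.array(p,float)+t; return np.array([c['fx']*q[0]/q[2]+c['cx'],c['fy']*q[1]/q[2]+c['cy']])
def tri(obs):
    A=np.zeros((3,3));b=np.zeros(3)
    for c,uv in obs:
        o,d=ray(c,uv);M=np.eye(3)-np.outer(d,d);A+=M;b+=M@o
    x=np.linalg.solve(A,b); return x,[np.round(proj(c,x)-uv,1) for c,uv in obs]
def save(c,n): cv2.imwrite('pics/'+n+'.png',c['image'][:,:,::-1])
E
python3 - <<'E'
from h import *
s=env.state();print(s['t'],s['eef_pos'],s['tcp_rot'])
C={n:read_camera(n) for n in('side','top','wrist')}
for n,c in C.items():
    save(c,n+'0'); print(n,-P(c)[0].T@P(c)[1], P(c)[0][2])
    for th in ['button_tip','boom_end','lens_tab','stand','seal_bed','seal_a','seal_c','ink_dish','graver','brush_pot','card_stack']:
        print(th,[(np.round(r['at']),round(r['confidence'],2)) for r in search_frame(th,c)[:3]])
a=np.hstack([C['side']['image'],C['top']['image']]);
E
```

```text
0.0 [187.52815959 596.16835816 404.17080454] [-3.14051272e+00 -1.43307533e-04  2.83678854e+00]
side [429.03604017 724.71823866 669.30445489] [ 0.103139   -0.82136571 -0.56099975]
button_tip [(array([265., 178.]), 0.21)]
boom_end [(array([268., 177.]), 0.68)]
lens_tab [(array([269., 164.]), 0.95), (array([315., 267.]), 0.18)]
stand [(array([260., 309.]), 0.55)]
seal_bed [(array([278., 226.]), 0.7), (array([267., 165.]), 0.41)]
seal_a [(array([305., 284.]), 0.79), (array([231., 271.]), 0.69), (array([316., 264.]), 0.58)]
seal_c [(array([305., 284.]), 0.79), (array([231., 271.]), 0.69), (array([316., 264.]), 0.58)]
ink_dish [(array([184., 296.]), 0.77), (array([279., 226.]), 0.48)]
graver [(array([221., 250.]), 0.7)]
brush_pot [(array([338., 343.]), 0.59)]
card_stack [(array([342., 198.]), 0.74), (array([258., 309.]), 0.72)]
top [ 347.11212709  -41.29180342 1217.23481766] [ 0.19978239  0.01172368 -0.97977015]
button_tip []
boom_end [(array([297., 212.]), 0.59)]
lens_tab [(array([315., 207.]), 0.59)]
stand [(array([217., 218.]), 0.78)]
seal_bed [(array([340., 232.]), 0.59)]
seal_a [(array([270., 273.]), 0.52), (array([241., 266.]), 0.45)]
seal_c [(array([270., 273.]), 0.52), (array([241., 266.]), 0.45)]
ink_dish [(array([227., 162.]), 0.76), (array([411., 304.]), 0.62)]
graver [(array([301., 179.]), 0.64)]
brush_pot [(array([172., 290.]), 0.65)]
card_stack [(array([412., 304.]), 0.64)]
wrist [107.73400197 621.25226195 383.54604523] [ 0.27957227 -0.08779967 -0.95610175]
button_tip []
boom_end []
lens_tab []
stand []
seal_bed []
seal_a []
seal_c []
ink_dish []
graver []
brush_pot []
card_stack []
```

```bash
python3 - <<'E'
import cv2,numpy as np
s=cv2.imread('pics/side0.png')[130:400,140:420]; t=cv2.imread('pics/top0.png')[120:340,130:480]
cv2.imwrite('pics/s0.png',cv2.resize(s,None,fx=2.2,fy=2.2,interpolation=3)); cv2.imwrite('pics/t0.png',cv2.resize(t,None,fx=2.2,fy=2.2,interpolation=3))
E
```

```text
(no output)
```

View pics/s0.png

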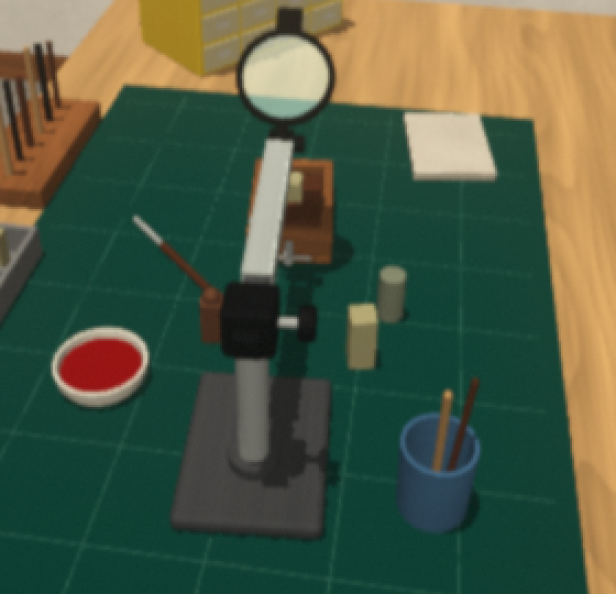

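View pics/t0.png

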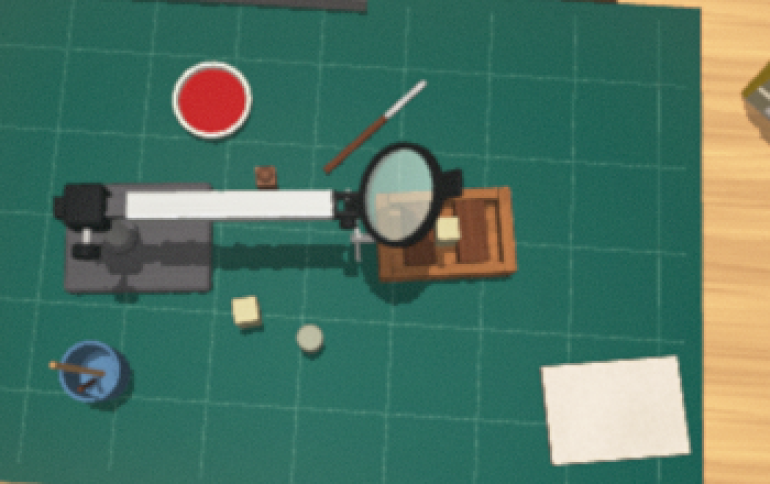

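The boom runs along about world −y (side camera looks along it). The tube's white top spans (187,212)–(281,213) in the full top image, the lens tab is at (335,203), and the button is on the far side from the robot (+x). Next I measure the tube, the tab and the button.

```bash
python3 - <<'E'
from h import *
C={n:read_camera(n) for n in('side','top')}
for th in('boom_end','lens_tab','stand'):
  for n,c in C.items():
    r=cut_out(th,c)
    if not r: print(th,n,'none');continue
    m=r[0]['region']; v,u=np.nonzero(m); print(th,n,m.sum(),u.min(),u.max(),v.min(),v.max(),np.round(r[0]['at']),round(r[0]['confidence'],2))
for n,c in C.items():
  hsv=cv2.cvtColor(c['image'],cv2.COLOR_RGB2HSV)
  m=((hsv[...,1]<40)&(hsv[...,2]>125)).astype(np.uint8)
  k,l,st,ce=cv2.connectedComponentsWithStats(m)
  for i in range(1,k):
    if st[i,4]>60: print(n,st[i],ce[i].round())
  seed=(265,180) if n=='side' else (235,212)
  i=l[seed[1],seed[0]]
  if i:
    cnt=cv2.findContours((l==i).astype(np.uint8),0,1)[0][0]; q=cv2.boxPoints(cv2.minAreaRect(cnt)) if n=='top' else cv2.approxPolyDP(cnt,3,True)[:,0]
    for p in q: print(n,p.round(1),atz(c,p,195.5).round(1))
E
```

```text
boom_end side 2706 247 291 134 258 [264. 178.] 0.7
boom_end top 3045 187 340 185 232 [295. 210.] 0.79
lens_tab side 1721 247 292 134 192 [271. 162.] 0.74
lens_tab top 1691 286 340 183 232 [312. 205.] 0.87
stand side 8648 217 291 134 374 [260. 310.] 0.68
stand top 6091 153 340 184 253 [217. 218.] 0.64
side [    0     0   495   200 21891] [223.  82.]
side [ 156    0  145   37 4819] [231.  16.]
side [ 306    0  162   45 6481] [387.  20.]
side [43 31 12 24 65] [50. 44.]
side [487  51  73  53 529] [526.  72.]
side [ 3 74 20 24 78] [12. 86.]
side [  0 115  16  18  90] [  7. 125.]
side [250 193  23  62 824] [261. 225.]
side [ 43 227  66  73 161] [ 75. 261.]
side [163 279  45  26 124] [184. 285.]
side [ 85 303  24  17 229] [ 97. 311.]
top [    0     0   560   120 43499] [296.  41.]
top [   0  131   43   88 3039] [ 19. 175.]
top [208 148  37  35 243] [225. 164.]
top [305 157  19  17  75] [314. 165.]
top [297 188  29  41 349] [310. 215.]
top [ 186  206   96   14 1235] [233. 213.]
top [265 268  12  11 108] [270. 273.]
top [ 376  281   68   51 2873] [409. 306.]
top [186. 206.] [554.3 175.  195.5]
top [281. 206.] [567.3 -27.1 195.5]
top [281. 219.] [539.2 -29.  195.5]
top [186. 219.] [526.2 172.1 195.5]
```

move_arm(commands=[[[0.6, -0.84, 0.1], -0.75, 1], [[0.6, -0.84, 0.1], -0.75, 1], [[0.6, -0.84, 0.1], -0.75, 1], [[0.6, -0.84, 0.1], -0.75, 1], [[0.6, -0.84, 0.1], -0.75, 1], [[0.6, -0.84, 0.1], -0.75, 1], [[0.6, -0.84, 0.1], -0.75, 1], [[0.6, -0.84, 0.1], -0.75, 1], [[0.6, -0.84, 0.1], -0.75, 1], [[0.6, -0.84, 0.1], -0.75, 1], [[0.6, -0.84, 0.1], -0.75, 1], [[0.6, -0.84, 0.1], -0.75, 1], [[0.6, -0.84, 0.1], -0.75, 1], [[0.6, -0.84, 0.1], -0.75, 1], [[0.6, -0.84, 0.1], -0.75, 1], [[0.6, -0.84, 0.1], -0.75, 1], [[0.6, -0.84, 0.1], -0.75, 1], [[0.6, -0.84, 0.1], -0.75, 1], [[0.6, -0.84, 0.1], -0.75, 1], [[0.6, -0.84, 0.1], -0.75, 1]])

```text
t: 3.87
eef_pos: [548.2, 90.7, 465.1]
tcp_rot: [3.141, -0.0, 1.634]
ft_force: [0.9, -0.3, 0.2]
opening: 0.999
grip_force: 0.0
```

```bash
python3 - <<'E'
from h import *
s=env.state();print(s['t'],s['eef_pos'],s['tcp_rot'],s['joints'],s['ft_force'],s['opening'],s['grip_force'])
c=read_camera('wrist');print(-P(c)[0].T@P(c)[1], P(c)[0])
for th in('button_tip','boom_end'):
    print(th,[(np.round(r['at'],1),round(r['confidence'],2),atz(c,r['at'],183).round(1)) for r in search_frame(th,c)[:3]])
save(c,'w1')
E
```

```text
3.8667 [548.18878298  90.74341053 465.05904794] [ 3.14122882e+00 -1.76232376e-05  1.63369912e+00] [ 4.51620553e-02  3.34117586e-01  1.64909482e+00  2.62823117e-05
  1.15801678e+00 -1.77512692e-02] [ 0.85733344 -0.28882176  0.20619584] 0.9994390940680291 0.0
[542.54272492 173.90957534 444.36583846] [[ 9.98029034e-01  6.27503156e-02  6.67878883e-04]
 [ 5.98179968e-02 -9.54500648e-01  2.92147770e-01]
 [ 1.89698556e-02 -2.91532006e-01 -9.56372958e-01]]
button_tip []
boom_end [(array([268.7, 221.8]), 0.67, array([544.1,  82.8, 183. ])), (array([274.1, 350.4]), 0.45, array([558.3, -62.2, 183. ]))]
```

View pics/w1.png

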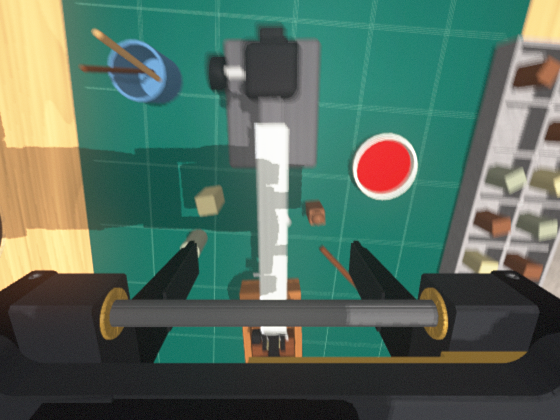

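The wrist view shows the tube from its post-side end at row ≈124 to row ≈338. The button is a bump on its right edge near (288,218).

```bash
python3 - <<'E'
from h import *
c=read_camera('wrist'); im=c['image']
g=cv2.cvtColor(im,cv2.COLOR_RGB2HSV)
m=(g[...,1]<60)&(g[...,2]>110)
L=[];R_=[]
for v in range(128,262,2):
    u=np.nonzero(m[v,245:305])[0]+245
    if len(u)<10: continue
    L.append(atz(c,(u[0]-.5,v),195.5)); R_.append((v,u[-1]+.5,*atz(c,(u[-1]+.5,v),195.5)[:2],u[0]))
L=np.array(L);R_=np.array(R_)
def fit(x,y):
    k=np.ones(len(x),bool)
    for _ in range(5):
        p=np.polyfit(y[k],x[k],1); r=x-np.polyval(p,y); k=abs(r)<1.0
    return p,r
pl,rl=fit(L[:,0],L[:,1]); pr,rr=fit(R_[:,2],R_[:,3])
print('left x@90',np.polyval(pl,90),pl[0],'right',np.polyval(pr,90),pr[0])
print([(int(a[0]),a[1],round(a[3],1),round(b,1)) for a,b in zip(R_,rr) if b>1])
# post end
for u in (262,270,280):
    col=m[110:140,u]; v=np.nonzero(col)[0]; print(u,v[:1]+110, atz(c,(u,v[0]+109.5),195.5))
crop=cv2.resize(im[195:240,255:305],None,fx=10,fy=10,interpolation=cv2.INTER_NEAREST); cv2.imwrite('pics/b1.png',crop[:,:,::-1])
E
```

```text
left x@90 532.4897725719167 -0.07750465557684616 right 558.271112739071 -0.04694492205572531
[(128, np.float64(304.5), np.float64(168.6), np.float64(13.5)), (130, np.float64(304.5), np.float64(167.1), np.float64(13.6)), (132, np.float64(304.5), np.float64(165.5), np.float64(13.7)), (134, np.float64(304.5), np.float64(164.0), np.float64(13.8)), (136, np.float64(304.5), np.float64(162.4), np.float64(13.8)), (138, np.float64(304.5), np.float64(160.9), np.float64(13.9)), (140, np.float64(304.5), np.float64(159.3), np.float64(14.0)), (142, np.float64(304.5), np.float64(157.7), np.float64(14.1)), (144, np.float64(304.5), np.float64(156.1), np.float64(14.1)), (146, np.float64(304.5), np.float64(154.5), np.float64(14.2)), (148, np.float64(304.5), np.float64(152.9), np.float64(14.3)), (150, np.float64(304.5), np.float64(151.3), np.float64(14.4)), (152, np.float64(304.5), np.float64(149.7), np.float64(14.4)), (154, np.float64(304.5), np.float64(148.1), np.float64(14.5)), (156, np.float64(304.5), np.float64(146.5), np.float64(14.6)), (158, np.float64(304.5), np.float64(144.8), np.float64(14.7)), (160, np.float64(304.5), np.float64(143.2), np.float64(14.7)), (162, np.float64(304.5), np.float64(141.5), np.float64(14.8)), (164, np.float64(303.5), np.float64(139.8), np.float64(14.1)), (214, np.float64(287.5), np.float64(95.5), np.float64(2.0)), (216, np.float64(288.5), np.float64(93.7), np.float64(3.0)), (218, np.float64(288.5), np.float64(91.9), np.float64(3.0)), (220, np.float64(287.5), np.float64(90.0), np.float64(2.2))]
262 [110] [533.31984599 180.56038221 195.5       ]
270 [110] [539.62299445 180.95849305 195.5       ]
280 [110] [547.50211328 181.45614316 195.5       ]
```

View pics/b1.png

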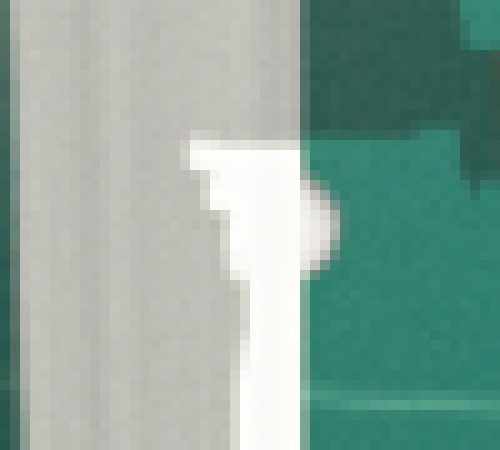

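move_arm(commands=[[[-0.02, 0, -0.74], 0, 0.5], [[-0.02, 0, -0.74], 0, 0.2], [[-0.02, 0, -0.74], 0, 0.0], [[-0.02, 0, -0.74], 0, -0.1], [[-0.01, 0, -0.74], 0, -0.1], [[0, 0, 0], 0, -0.2], [[0, 0, 0], 0, -0.2], [[0, 0, 0], 0, -0.2], [[0, 0, 0], 0, -0.2]])

```text
t: 4.82
eef_pos: [544.9, 92.6, 355.3]
tcp_rot: [3.139, -0.0, 1.637]
ft_force: [0.7, -0.2, 0.3]
opening: 0.436
grip_force: 0.0
```

```bash
python3 - <<'E'
from h import *
s=env.state();print(s['t'],s['eef_pos'],s['tcp_rot'],s['ft_force'],s['opening'],s['grip_force'])
c=read_camera('wrist');save(c,'w2')
E
```

```text
4.8167 [544.90581704  92.58100607 355.26364043] [ 3.13926201e+00 -1.15124103e-06  1.63747277e+00] [ 0.69916923 -0.22375069  0.30344548] 0.43591624277412994 0.0
```

View pics/w2.png

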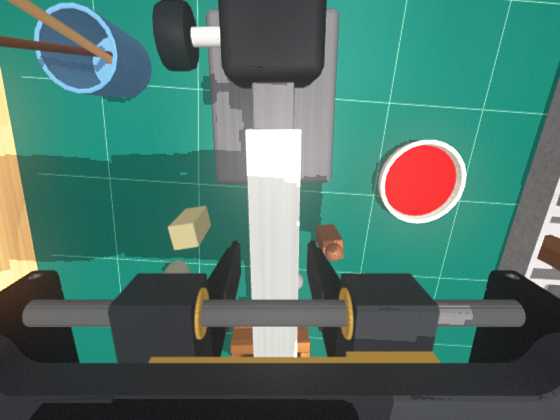

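The fingers straddle the tube evenly, and the button shows at (299,282), between the pads. Now closing a little at a time.

```bash
python3 - <<'E'
from h import *
c=read_camera('wrist');print(atz(c,(299,282),183),atz(c,(248.5,200),195.5),atz(c,(300.5,200),195.5))
E
```

```text
[559.92943194  87.51468151 183.        ] [529.82088786 137.65343025 195.5       ] [554.84364706 139.29916389 195.5       ]
```

move_arm(commands=[[[0, 0, 0], 0, -0.3], [[0, 0, 0], 0, -0.35], [[0, 0, 0], 0, -0.35], [[0, 0, 0], 0, -0.35]])

```text
t: 5.25
eef_pos: [545.1, 92.2, 354.2]
tcp_rot: [3.14, 0.0, 1.637]
ft_force: [2.5, 0.1, 1.4]
opening: 0.324
grip_force: 1.4
```

move_arm(commands=[[[0, 0, 0], 0, -0.4], [[0, 0, 0], 0, -0.4], [[0, 0, 0], 0, -0.4]])

```text
t: 5.5
eef_pos: [545.0, 92.2, 353.9]
tcp_rot: [3.141, 0.0, 1.637]
ft_force: [4.2, -0.4, 1.5]
opening: 0.307
grip_force: 1.7
```

move_arm(commands=[[[0, 0, 0], 0, -0.44], [[0, 0, 0], 0, -0.44], [[0, 0, 0], 0, -0.44]])

```text
t: 5.75
eef_pos: [544.9, 92.2, 353.8]
tcp_rot: [3.141, 0.0, 1.637]
ft_force: [3.7, 0.5, 2.5]
opening: 0.278
grip_force: 1.9
```

move_arm(commands=[[[0, 0, 0], 0, -0.46], [[0, 0, 0], 0, -0.46], [[0, 0, 0], 0, -0.46]])

```text
t: 6.0
eef_pos: [545.1, 92.2, 353.8]
tcp_rot: [3.14, 0.0, 1.637]
ft_force: [6.4, 0.2, 0.3]
opening: 0.27
grip_force: 3.1
```

move_arm(commands=[[[0, 0, 0], 0, -0.47], [[0, 0, 0], 0, -0.47], [[0, 0, 0], 0, -0.47]])

```text
t: 6.25
eef_pos: [545.3, 92.2, 353.8]
tcp_rot: [3.14, 0.0, 1.637]
ft_force: [6.8, 1.0, 0.7]
opening: 0.264
grip_force: 3.7
```

move_arm(commands=[[[0, 0, 0], 0, -0.476], [[0, 0, 0], 0, -0.476], [[0, 0, 0], 0, -0.476]])

```text
t: 6.5
eef_pos: [545.3, 92.2, 353.8]
tcp_rot: [3.14, 0.0, 1.637]
ft_force: [7.4, 0.8, -0.6]
opening: 0.258
grip_force: 10.1
```

move_arm(commands=[[[0, 0, 0], 0, -0.479], [[0, 0, 0], 0, -0.479]])

```text
t: 6.67
eef_pos: [545.3, 92.2, 353.8]
tcp_rot: [3.14, 0.0, 1.637]
ft_force: [7.6, 0.6, -0.1]
opening: 0.263
grip_force: 17.0
```

move_arm(commands=[[[0.002, -0.03, 0], 0, -0.477], [[0.002, -0.03, 0], 0, -0.477]])

```text
t: 6.83
eef_pos: [545.4, 90.7, 353.8]
tcp_rot: [3.139, -0.001, 1.637]
ft_force: [8.3, 4.5, -0.6]
opening: 0.264
grip_force: 12.5
```

move_arm(commands=[[[0.002, -0.03, 0], 0, -0.477], [[0.002, -0.03, 0], 0, -0.477]])

```text
t: 7.0
eef_pos: [545.5, 89.0, 353.8]
tcp_rot: [3.139, -0.001, 1.637]
ft_force: [7.8, 8.0, 0.4]
opening: 0.263
grip_force: 12.1
```

move_arm(commands=[[[0.002, -0.03, 0], 0, -0.477], [[0.002, -0.03, 0], 0, -0.477]])

```text
t: 7.17
eef_pos: [545.6, 87.5, 353.8]
tcp_rot: [3.14, -0.001, 1.637]
ft_force: [8.0, 7.2, -0.4]
opening: 0.26
grip_force: 12.0
```

```bash
cat >> h.py <<'E'
def post_end(c):
    out=[]
    for dx in(-5,0,5):
        ys=np.arange(110,200,.5); px=[proj(c,(545.5-.063*(y-88)+dx,y,195.5)) for y in ys]
        g=cv2.cvtColor(c['image'],cv2.COLOR_RGB2GRAY).astype(np.float32)
        v=np.array([cv2.remap(g,np.float32([[p[0]]]),np.float32([[p[1]]]),1)[0,0] for p in px])
        v=cv2.GaussianBlur(v.reshape(1,-1),(0,0),1.5)[0]; d=np.diff(v); i=np.argmin(d); out.append((ys[i],round(float(d[i]),1)))
    return out
E
python3 - <<'E'
from h import *
c=read_camera('wrist'); print(post_end(c)); save(c,'w3')
s=env.state();print(s['eef_pos'],s['ft_force'],s['grip_force'])
E
```

```text
[(np.float64(190.0), -26.5), (np.float64(190.5), -25.8), (np.float64(191.0), -27.2)]
[545.66772244  87.29301551 353.815046  ] [ 8.34721619  6.32746289 -0.38453974] 11.980556045891717
```

```bash
python3 - <<'E'
from h import *
a=cv2.imread('pics/w2.png')[90:310,200:350];b=cv2.imread('pics/w3.png')[90:310,200:350]
cv2.imwrite('pics/cmp.png',cv2.resize(np.hstack([a,b]),None,fx=2.6,fy=2.6,interpolation=2))
E
```

```text
(no output)
```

View pics/cmp.png

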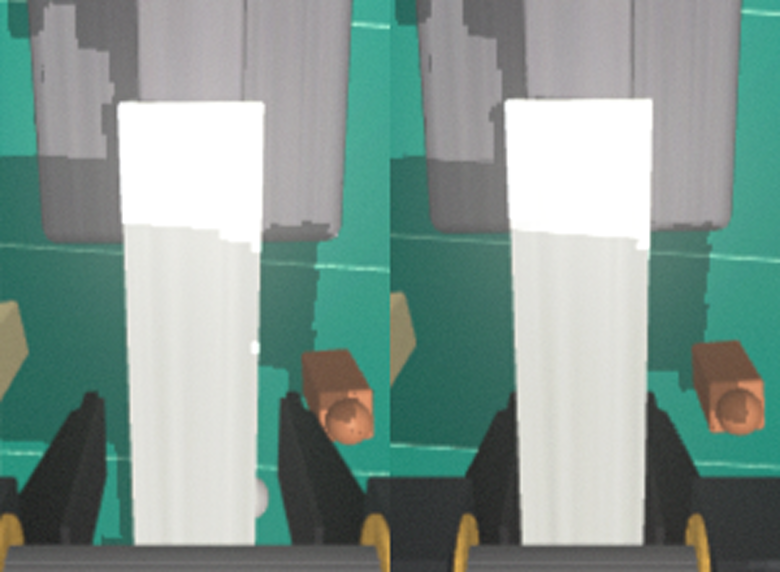

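The tube end stayed almost fixed in the wrist view while the mat shifted, so the tube is moving with the gripper, about 4.5 mm so far. Continuing.

move_arm(commands=[[[0.002, -0.03, 0], 0, -0.477], [[0.002, -0.03, 0], 0, -0.477], [[0.002, -0.03, 0], 0, -0.477]])

```text
t: 7.47
eef_pos: [545.9, 84.5, 353.8]
tcp_rot: [3.139, -0.001, 1.637]
ft_force: [7.9, 3.3, -0.9]
opening: 0.264
grip_force: 11.9
```

```bash
sed -i 's/arange(110,200/arange(110,183/' h.py; python3 - <<'E'
from h import *
c=read_camera('wrist'); print(post_end(c))
s=env.state();print(s['eef_pos'],s['ft_force'],s['grip_force'])
E
```

```text
[(np.float64(163.5), -20.5), (np.float64(164.0), -20.0), (np.float64(164.5), -19.3)]
[545.87125225  84.35544307 353.84626983] [ 8.60738373  3.98212409 -0.90405937] 11.977545437403023
```

move_arm(commands=[[[0.003, -0.05, 0], 0, -0.473], [[0.003, -0.05, 0], 0, -0.473], [[0.003, -0.05, 0], 0, -0.473], [[0.003, -0.05, 0], 0, -0.473]])

```text
t: 7.85
eef_pos: [546.3, 78.4, 353.8]
tcp_rot: [3.139, -0.001, 1.637]
ft_force: [7.8, 4.3, -1.2]
opening: 0.265
grip_force: 4.6
```

```bash
python3 - <<'E'
from h import *
c=read_camera('wrist'); print(post_end(c))
s=env.state();print(s['eef_pos'],s['ft_force'],s['grip_force'])
E
```

```text
[(np.float64(157.5), -21.2), (np.float64(158.0), -20.0), (np.float64(158.0), -19.7)]
[546.28169123  78.23546547 353.81894128] [ 9.30695988  3.23558036 -1.26064774] 4.5759136020205915
```

move_arm(commands=[[[0.003, -0.05, 0], 0, -0.473], [[0.003, -0.05, 0], 0, -0.473], [[0.003, -0.05, 0], 0, -0.473], [[0.003, -0.05, 0], 0, -0.473], [[0.003, -0.05, 0], 0, -0.473], [[0.003, -0.05, 0], 0, -0.473]])

```text
t: 8.4
eef_pos: [546.9, 69.4, 353.8]
tcp_rot: [3.139, -0.001, 1.637]
ft_force: [9.5, 4.2, -1.4]
opening: 0.263
grip_force: 4.9
```

move_arm(commands=[[[0.002, -0.03, 0], 0, -0.473], [[0.002, -0.03, 0], 0, -0.473]])

```text
t: 8.57
eef_pos: [547.0, 67.6, 353.8]
tcp_rot: [3.139, -0.001, 1.637]
ft_force: [9.1, 4.3, -1.0]
opening: 0.262
grip_force: 4.9
```

move_arm(commands=[[[0.002, -0.03, 0], 0, -0.473], [[0.002, -0.03, 0], 0, -0.473]])

```text
t: 8.73
eef_pos: [547.1, 65.8, 353.8]
tcp_rot: [3.139, -0.001, 1.637]
ft_force: [9.8, 4.3, -1.3]
opening: 0.262
grip_force: 5.0
```

```bash
python3 - <<'E'
from h import *
c=read_camera('wrist'); print(post_end(c))
s=env.state();print(s['eef_pos'],s['ft_force'],s['grip_force'])
E
```

```text
[(np.float64(145.0), -21.8), (np.float64(145.0), -21.2), (np.float64(145.5), -20.9)]
[547.15714762  65.72139676 353.8251949 ] [ 8.61848565  3.41690211 -0.49473067] 4.946452673775639
```

move_arm(commands=[[[0.002, -0.025, 0], 0, -0.473], [[0.002, -0.025, 0], 0, -0.473]])

```text
t: 8.95
eef_pos: [547.3, 64.3, 353.8]
tcp_rot: [3.139, -0.001, 1.637]
ft_force: [9.4, 4.6, -1.3]
opening: 0.267
grip_force: 4.9
```

move_arm(commands=[[[0.002, -0.025, 0], 0, -0.473], [[0.002, -0.025, 0], 0, -0.473]])

```text
t: 9.12
eef_pos: [547.4, 62.8, 353.8]
tcp_rot: [3.139, -0.0, 1.637]
ft_force: [10.4, 3.0, -1.3]
opening: 0.267
grip_force: 4.9
```

move_arm(commands=[[[0.002, -0.025, 0], 0, -0.473], [[0.002, -0.025, 0], 0, -0.473]])

```text
t: 9.28
eef_pos: [547.5, 61.2, 353.8]
tcp_rot: [3.139, -0.0, 1.637]
ft_force: [9.3, 2.0, -2.3]
opening: 0.266
grip_force: 4.8
```

move_arm(commands=[[[0.002, -0.025, 0], 0, -0.473]])

```text
t: 9.37
eef_pos: [547.6, 60.3, 353.8]
tcp_rot: [3.139, -0.0, 1.637]
ft_force: [9.6, 1.3, -1.0]
opening: 0.267
grip_force: 4.8
```

```bash
python3 - <<'E'
from h import *
c=read_camera('wrist'); print(post_end(c)); save(c,'w4')
cv2.imwrite('pics/w4c.png',cv2.resize(c['image'][90:310,200:350,::-1],None,fx=2.6,fy=2.6,interpolation=2))
s=env.state();print(s['eef_pos'],s['ft_force'],s['grip_force'],proj(c,(561,87.5,183)))
E
```

```text
[(np.float64(139.0), -22.1), (np.float64(139.5), -21.1), (np.float64(140.0), -21.5)]
[547.59683048  60.17679729 353.83501706] [ 9.75213113 -0.26959271 -1.07328061] 4.768420302739287 [301.53377367 230.29377144]
```

View pics/w4c.png

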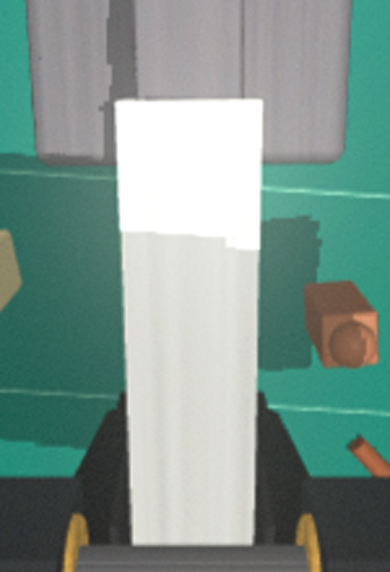

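No button is showing yet at its expected place (264,365 in the crop), but the pull has dropped to zero, so the ball end is entering the hole. Creeping on.

move_arm(commands=[[[0.001, -0.02, 0], 0, -0.473]])

```text
t: 9.5
eef_pos: [547.6, 59.6, 353.8]
tcp_rot: [3.139, 0.0, 1.637]
ft_force: [9.8, -1.1, -2.1]
opening: 0.263
grip_force: 4.8
```

```bash
cat > b.py <<'E'
from h import *
c=read_camera('wrist'); print(post_end(c))
s=env.state();print(s['t'],s['eef_pos'],s['ft_force'],s['grip_force'])
u,v=proj(c,(561,87.5,183)).astype(int); g=c['image'][v-8:v+10:2,u-8:u+8,0]; print(g)
E
python3 b.py
```

```text
[(np.float64(138.5), -20.8), (np.float64(139.0), -21.2), (np.float64(139.0), -22.2)]
9.55 [547.62100462  59.44385853 353.8143202 ] [ 9.63371001 -2.66189087 -1.20993255] 4.726460480810601
[[215 215 214 216 217 210  89  56  64  61  60  57  60  58  59  59]
 [214 213 211 215 218 210  88  59  61  61  60  61  60  58  58  55]
 [214 211 213 215 219 209  85  58  60  57  55  58  57  61  56  58]
 [214 214 213 214 219 209  84  58  57  60  57  57  55  56  58  53]
 [215 212 215 216 221 210  83  53  57  59  54  59  55  59  57  58]
 [214 213 214 216 216 208  86  53  59  57  61  59  55  60  57  59]
 [214 214 214 216 217 207  87  59  62  63  59  61  62  60  61  60]
 [212 214 212 214 213 173  78  60  61  61  56  64  61  56  59  61]
 [214 213 214 214 213 172  73  56  60  59  62  60  62  59  57  59]]
```

move_arm(commands=[[[0.001, -0.02, 0], 0, -0.473], [[0.001, -0.01, 0], 0, -0.473]])

```text
t: 9.72
eef_pos: [547.7, 58.6, 353.8]
tcp_rot: [3.139, 0.0, 1.637]
ft_force: [9.3, 0.6, -1.0]
opening: 0.263
grip_force: 4.8
```

```bash
python3 b.py
```

```text
[(np.float64(137.5), -21.0), (np.float64(138.0), -21.2), (np.float64(138.0), -20.4)]
9.7667 [547.68984595  58.6283215  353.81960906] [10.0595936  -0.66380234 -0.82929676] 4.797250767971946
[[216 214 218 216 214 217 184 151 107  68  61  61  61  64  59  59]
 [214 216 215 217 216 216 191 185 175 138  78  59  59  60  61  56]
 [215 214 214 216 216 219 199 192 187 179 157  75  58  59  61  60]
 [216 214 214 215 217 218 202 198 190 183 167  96  57  55  57  56]
 [214 213 212 215 216 217 204 201 191 187 169  83  55  58  56  56]
 [213 210 214 214 219 213 199 199 190 179 154  74  54  56  57  56]
 [213 215 215 212 216 215 193 188 180 151  79  57  54  53  54  59]
 [216 213 214 214 218 213 165 152 101  65  58  59  60  63  62  61]
 [213 212 215 215 216 200  84  59  58  60  63  59  57  61  59  61]]
```

The button snapped up: its bump is back in the image, and the tube is about 34 mm out. Letting go and rising.

move_arm(commands=[[[0, 0, 0], 0, -0.45], [[0, 0, 0], 0, -0.35], [[0, 0, 0], 0, -0.1], [[0, 0, 0], 0, 0.2], [[0, 0, 0], 0, 0.2], [[0, 0, 0.5], 0, 0.2], [[0, 0, 0.9], 0, 0.2], [[0, 0, 0.9], 0, 0.2], [[0, 0, 0.9], 0, 0.2], [[0, 0, 0.9], 0, 0.2], [[0, 0, 0.8], 0, 0.2], [[0, 0, 0], 0, 0.2]])

```text
t: 10.77
eef_pos: [546.8, 58.9, 505.2]
tcp_rot: [3.135, 0.0, 1.637]
ft_force: [-0.1, -0.0, 0.1]
opening: 0.6
grip_force: 0.0
```

```bash
python3 - <<'E'
from h import *
s=env.state();print(s['t'],s['eef_pos'],s['tcp_rot'],s['ft_force'],s['opening'])
C={n:read_camera(n) for n in('side','top','wrist')}
print(post_end(C['wrist']))
for n,c in C.items():
    save(c,n+'5')
    for th in('lens_tab','boom_end','button_tip'): print(n,th,[(np.round(r['at'],1),round(r['confidence'],2)) for r in search_frame(th,c)[:2]])
# hinge model: predicted tab for angles
for th in(.65,.75,.85,.95):
    d=np.array([.063,-.998,0]); h=np.array([545.5+.063*(87.5+75.6),-75.6,183])
    p=h+130*(np.cos(th)*d+np.sin(th)*np.array([0,0,1])); print(th,p.round(),proj(C['side'],p).round(1),proj(C['top'],p).round(1),proj(C['side'],h).round(),proj(C['top'],h).round())
a=cv2.resize(C['side']['image'][90:240,200:330],None,fx=3,fy=3,interpolation=2);b=cv2.resize(C['top']['image'][160:310,250:380],None,fx=3,fy=3,interpolation=2)
cv2.imwrite('pics/st5.png',np.hstack([a,b])[:,:,::-1])
E
```

```text
10.7667 [546.76927498  58.85403908 505.23823048] [3.13526361e+00 4.73476245e-04 1.63695391e+00] [-0.10596119 -0.04778251  0.13655901] 0.6000029124430006
[(np.float64(137.5), -24.6), (np.float64(138.0), -24.2), (np.float64(138.5), -23.9)]
side lens_tab [(array([271. , 157.1]), 0.68), (array([222.3, 252.6]), 0.21)]
side boom_end [(array([265.6, 169.6]), 0.81)]
side button_tip [(array([280.4, 223.6]), 0.57), (array([268.9, 170.3]), 0.41)]
top lens_tab [(array([330.7, 207.1]), 0.71), (array([266.7, 270.1]), 0.18)]
top boom_end [(array([323.9, 210.7]), 0.67)]
top button_tip []
wrist lens_tab [(array([274.1, 346.1]), 0.71)]
wrist boom_end [(array([274.6, 238.9]), 0.59)]
wrist button_tip []
0.65 [ 562. -179.  262.] [274.  134.8] [356.8 206.3] [269. 187.] [303. 214.]
0.75 [ 562. -171.  272.] [273.8 132.3] [353.3 205.2] [269. 187.] [303. 214.]
0.85 [ 561. -161.  281.] [273.5 130.3] [349.2 204.2] [269. 187.] [303. 214.]
0.95 [ 561. -151.  289.] [273.1 128.7] [344.5 203.3] [269. 187.] [303. 214.]
```

View pics/st5.png

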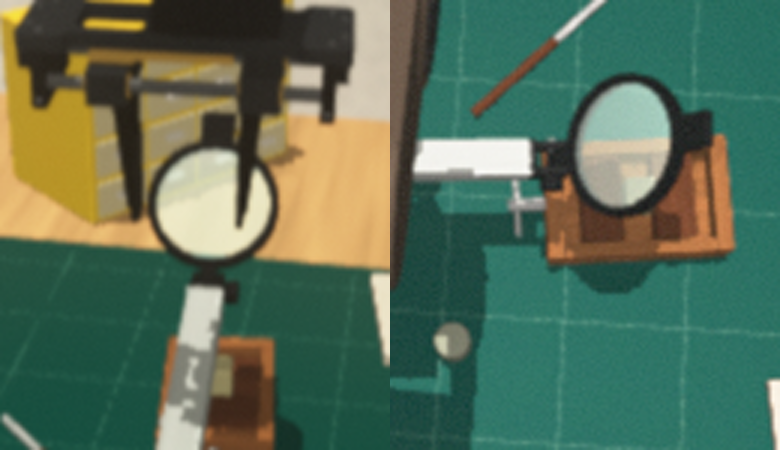

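The top view puts the hinge at about (303,215) and the tab at about (353,203). The side view has the tab at about (273,133). This gives a lens angle of about 0.75 rad. Going above the tab with the fingers shut.

move_arm(commands=[[[0.05, -0.73, 0], 0, -0.5], [[0.05, -0.73, 0], 0, -1], [[0.05, -0.73, 0], 0, -1], [[0.05, -0.73, 0], 0, -1], [[0.05, -0.73, 0], 0, -1], [[0.05, -0.73, 0], 0, -1], [[0.05, -0.73, 0], 0, -1], [[0.05, -0.73, 0], 0, -1], [[0.05, -0.73, 0], 0, -1], [[0.05, -0.73, 0], 0, -1], [[0, 0, 0], 0, -1], [[0, 0, 0], 0, -1]])

```text
t: 12.37
eef_pos: [562.0, -161.0, 500.4]
tcp_rot: [-3.141, -0.0, 1.635]
ft_force: [-0.2, 0.3, 0.3]
opening: 0.01
grip_force: 0.0
```

```bash
python3 - <<'E'
from h import *
s=env.state();print(s['t'],s['eef_pos'],s['ft_force'],s['opening'])
c=read_camera('side'); t=read_camera('wrist')
cv2.imwrite('pics/e.png',np.hstack([cv2.resize(c['image'][60:210,200:350],(400,400),interpolation=2),cv2.resize(t['image'][170:420,150:400],(400,400))])[:,:,::-1])
E
```

```text
12.3667 [ 562.00402153 -160.97619968  500.38392564] [-0.16642478  0.3290273   0.28500147] 0.009849260386255183
```

View pics/e.png

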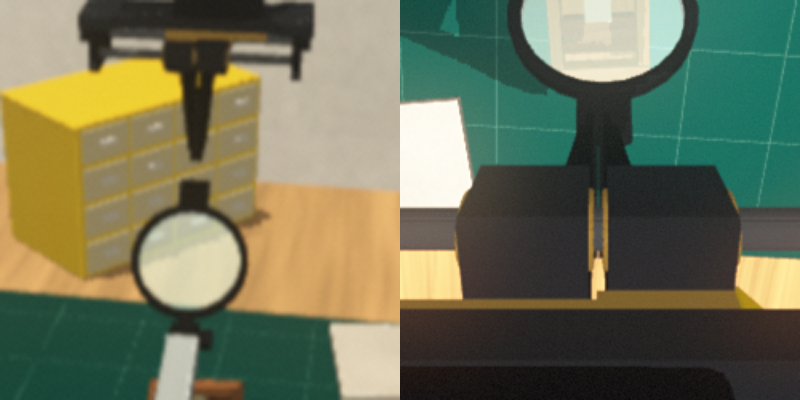

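The closed fingertips at (196,158) are right above the tab at (195,195), with about 30 mm to go. Descending.

move_arm(commands=[[[0, 0, -0.4], 0, -1], [[0, 0, -0.2], 0, -1], [[0, 0, -0.1], 0, -1], [[0, 0, -0.1], 0, -1]])

```text
t: 12.8
eef_pos: [562.1, -159.6, 476.6]
tcp_rot: [-3.141, -0.0, 1.638]
ft_force: [0.5, 0.2, -0.5]
opening: 0.002
grip_force: 0.0
```

move_arm(commands=[[[0, 0, -0.08], 0, -1], [[0, 0, -0.08], 0, -1]])

```text
t: 12.97
eef_pos: [562.1, -160.0, 472.0]
tcp_rot: [3.141, 0.0, 1.637]
ft_force: [-0.7, 0.5, 1.6]
opening: 0.004
grip_force: 0.6
```

move_arm(commands=[[[0, 0, -0.08], 0, -1], [[0, 0, -0.08], 0, -1]])

```text
t: 13.13
eef_pos: [562.0, -160.2, 467.3]
tcp_rot: [3.141, 0.0, 1.637]
ft_force: [0.6, 1.0, 0.1]
opening: 0.003
grip_force: 0.6
```

move_arm(commands=[[[0, 0, -0.06], 0, -1], [[0, 0, -0.06], 0, -1]])

```text
t: 13.3
eef_pos: [562.0, -160.3, 463.5]
tcp_rot: [3.141, 0.0, 1.637]
ft_force: [0.4, 0.6, 2.3]
opening: 0.003
grip_force: 0.6
```

move_arm(commands=[[[0, 0, -0.06], 0, -1], [[0, 0, -0.06], 0, -1]])

```text
t: 13.47
eef_pos: [562.0, -160.3, 459.8]
tcp_rot: [3.141, 0.0, 1.637]
ft_force: [0.3, 0.1, 1.6]
opening: 0.006
grip_force: 0.6
```

move_arm(commands=[[[0.009, -0.14, -0.1], 0, -1], [[0.009, -0.14, -0.1], 0, -1], [[0.009, -0.14, -0.1], 0, -1]])

```text
t: 13.72
eef_pos: [562.8, -173.2, 450.5]
tcp_rot: [-3.141, -0.0, 1.637]
ft_force: [0.0, 1.3, -0.4]
opening: 0.003
grip_force: 0.6
```

move_arm(commands=[[[0.005, -0.08, -0.13], 0, -1], [[0.005, -0.08, -0.13], 0, -1], [[0.005, -0.08, -0.13], 0, -1]])

```text
t: 13.97
eef_pos: [563.3, -180.5, 438.9]
tcp_rot: [3.141, 0.0, 1.637]
ft_force: [0.7, 0.2, 0.7]
opening: 0.006
grip_force: 0.6
```

```bash
cat > l.py <<'E'
from h import *
s=env.state();print(s['t'],s['eef_pos'],s['ft_force'])
d=np.array([.0635,-.998,0]); h=np.array([555.8,-75.6,183]); 
for n in('side','top'):
    c=read_camera(n); r=cut_out('lens_tab',c)
    if not r: print(n,'none'); continue
    m=r[0]['region']; v,u=np.nonzero(m); print(n,round(r[0]['confidence'],2),m.sum(),'u',u.min(),u.max(),'v',v.min(),v.max())
    for th in(0,.1,.2,.3,.4,.5,.6,.7): 
        e=np.cos(th)*d+np.sin(th)*np.array([0,0,1]); print(th,*[proj(c,h+q*e).round(0) for q in(0,17,117,143)])
E
python3 l.py
```

```text
13.9667 [ 563.31691201 -180.53913599  438.88270451] [0.7276959  0.15279374 0.67862646]
side 0.66 1359 u 250 292 v 137 184
0 [269. 187.] [270. 183.] [274. 162.] [275. 157.]
0.1 [269. 187.] [270. 182.] [274. 158.] [275. 152.]
0.2 [269. 187.] [270. 181.] [274. 154.] [275. 148.]
0.3 [269. 187.] [270. 181.] [274. 150.] [275. 143.]
0.4 [269. 187.] [270. 180.] [274. 147.] [275. 139.]
0.5 [269. 187.] [270. 180.] [274. 144.] [275. 135.]
0.6 [269. 187.] [270. 180.] [274. 141.] [275. 131.]
0.7 [269. 187.] [270. 179.] [273. 139.] [274. 128.]
top 0.57 196 u 302 324 v 189 215
0 [303. 214.] [311. 214.] [358. 214.] [370. 214.]
0.1 [303. 214.] [311. 214.] [358. 213.] [370. 213.]
0.2 [303. 214.] [311. 214.] [358. 212.] [371. 211.]
0.3 [303. 214.] [311. 213.] [358. 211.] [370. 210.]
0.4 [303. 214.] [311. 213.] [356. 210.] [369. 209.]
0.5 [303. 214.] [310. 213.] [355. 209.] [367. 207.]
0.6 [303. 214.] [310. 213.] [352. 208.] [364. 206.]
0.7 [303. 214.] [309. 213.] [350. 207.] [361. 205.]
```

The lens follows: the top of its mask in the side view is at row 137, which gives about 0.45 rad. Continuing along the arc.

move_arm(commands=[[[0.004, -0.067, -0.122], 0, -1], [[0.004, -0.067, -0.122], 0, -1], [[0.004, -0.067, -0.122], 0, -1]])

```text
t: 14.42
eef_pos: [563.7, -186.1, 428.0]
tcp_rot: [3.141, -0.0, 1.637]
ft_force: [-0.1, 0.5, 0.3]
opening: 0.003
grip_force: 0.5
```

move_arm(commands=[[[0.004, -0.057, -0.138], 0, -1], [[0.004, -0.057, -0.138], 0, -1], [[0.004, -0.057, -0.138], 0, -1]])

```text
t: 14.67
eef_pos: [564.0, -191.4, 415.3]
tcp_rot: [-3.142, -0.0, 1.637]
ft_force: [-0.4, 0.9, 1.0]
opening: 0.006
grip_force: 0.5
```

move_arm(commands=[[[0.003, -0.05, -0.14], 0, -1], [[0.003, -0.05, -0.14], 0, -1], [[0.003, -0.05, -0.14], 0, -1]])

```text
t: 14.92
eef_pos: [564.3, -195.8, 402.8]
tcp_rot: [-3.142, -0.0, 1.637]
ft_force: [0.4, 0.9, 1.3]
opening: 0.003
grip_force: 0.5
```

move_arm(commands=[[[0.002, -0.03, -0.1], 0, -1], [[0.002, -0.03, -0.1], 0, -1], [[0.002, -0.03, -0.1], 0, -1]])

```text
t: 15.17
eef_pos: [564.5, -198.5, 394.0]
tcp_rot: [3.142, 0.0, 1.637]
ft_force: [-0.3, 0.8, 0.8]
opening: 0.009
grip_force: 0.5
```

move_arm(commands=[[[0.001, -0.02, -0.08], 0, -1], [[0.001, -0.02, -0.08], 0, -1], [[0.001, -0.02, -0.08], 0, -1]])

```text
t: 15.42
eef_pos: [564.5, -200.3, 386.9]
tcp_rot: [3.141, 0.0, 1.637]
ft_force: [0.5, 1.1, 1.6]
opening: 0.005
grip_force: 0.5
```

move_arm(commands=[[[0, -0.01, -0.05], 0, -1], [[0, -0.01, -0.05], 0, -1], [[0, -0.01, -0.05], 0, -1]])

```text
t: 15.67
eef_pos: [564.6, -201.1, 382.5]
tcp_rot: [3.141, 0.0, 1.637]
ft_force: [-0.7, 1.2, -0.1]
opening: 0.003
grip_force: 0.5
```

```bash
python3 l.py | grep -v "0\.[3-7] \["
```

```text
15.6667 [ 564.55710094 -201.11152172  382.4750191 ] [-0.65717     1.23543384 -0.11160038]
side 0.88 801 u 251 291 v 158 183
0 [269. 187.] [270. 183.] [274. 162.] [275. 157.]
0.1 [269. 187.] [270. 182.] [274. 158.] [275. 152.]
0.2 [269. 187.] [270. 181.] [274. 154.] [275. 148.]
top 0.74 591 u 302 336 v 190 227
0 [303. 214.] [311. 214.] [358. 214.] [370. 214.]
0.1 [303. 214.] [311. 214.] [358. 213.] [370. 213.]
0.2 [303. 214.] [311. 214.] [358. 212.] [371. 211.]
```

move_arm(commands=[[[0, 0, -0.04], 0, -1], [[0, 0, -0.04], 0, -1]])

```text
t: 16.03
eef_pos: [564.6, -201.2, 380.3]
tcp_rot: [3.141, 0.0, 1.637]
ft_force: [-0.7, -0.4, 1.7]
opening: 0.006
grip_force: 0.6
```

move_arm(commands=[[[0, 0, -0.03], 0, -1], [[0, 0, -0.03], 0, -1]])

```text
t: 16.2
eef_pos: [564.6, -201.2, 378.7]
tcp_rot: [3.141, 0.0, 1.637]
ft_force: [-2.3, 0.1, 10.6]
opening: 0.009
grip_force: 4.9
```

move_arm(commands=[[[0, 0, -0.03], 0, -1], [[0, 0, 0], 0, -1]])

```text
t: 16.37
eef_pos: [564.6, -201.2, 378.6]
tcp_rot: [3.14, 0.001, 1.637]
ft_force: [-2.5, 0.1, 10.8]
opening: -0.0
grip_force: 5.5
```

The stop is felt at 10.8 N. Rising off and checking.

move_arm(commands=[[[0, 0, 0.05], 0, -1], [[0, 0, 0.2], 0, -1], [[0, 0, 0.6], 0, -1], [[0, 0, 0.9], 0, -1], [[0, 0, 0.9], 0, -1], [[0.5, 0, 0.9], 0, -1], [[0, 0, 0.9], 0, -1], [[0, 0, 0], 0, -1], [[0, 0, 0], 0, -1]])

```text
t: 17.12
eef_pos: [579.4, -200.9, 512.2]
tcp_rot: [3.139, 0.001, 1.637]
ft_force: [0.7, 0.5, -0.1]
opening: 0.008
grip_force: 0.0
```

```bash
python3 l.py | grep -v "0\.[3-7] \["; python3 - <<'E'
from h import *
c=read_camera('side');t=read_camera('top')
print([[(th,np.round(r['at']),round(r['confidence'],2)) for r in search_frame(th,k)[:3]] for k in(c,t) for th in('seal_a','brush_pot','graver')])
cv2.imwrite('pics/f.png',np.hstack([cv2.resize(c['image'][120:280,200:360],(400,400),interpolation=2),cv2.resize(t['image'][140:320,200:380],(400,400),interpolation=2)])[:,:,::-1])
E
```

```text
17.1167 [ 579.37664571 -200.90714754  512.2072572 ] [ 0.73013485  0.49895354 -0.14170141]
side 0.72 1837 u 251 292 v 158 253
0 [269. 187.] [270. 183.] [274. 162.] [275. 157.]
0.1 [269. 187.] [270. 182.] [274. 158.] [275. 152.]
0.2 [269. 187.] [270. 181.] [274. 154.] [275. 148.]
top 0.83 358 u 303 329 v 192 220
0 [303. 214.] [311. 214.] [358. 214.] [370. 214.]
0.1 [303. 214.] [311. 214.] [358. 213.] [370. 213.]
0.2 [303. 214.] [311. 214.] [358. 212.] [371. 211.]
[[('seal_a', array([305., 283.]), 0.94), ('seal_a', array([315., 266.]), 0.84), ('seal_a', array([233., 274.]), 0.62)], [('brush_pot', array([337., 343.]), 0.56)], [('graver', array([222., 251.]), 0.59)], [('seal_a', array([240., 266.]), 0.63)], [('brush_pot', array([175., 291.]), 0.84)], [('graver', array([295., 181.]), 0.68)]]
```

View pics/f.png

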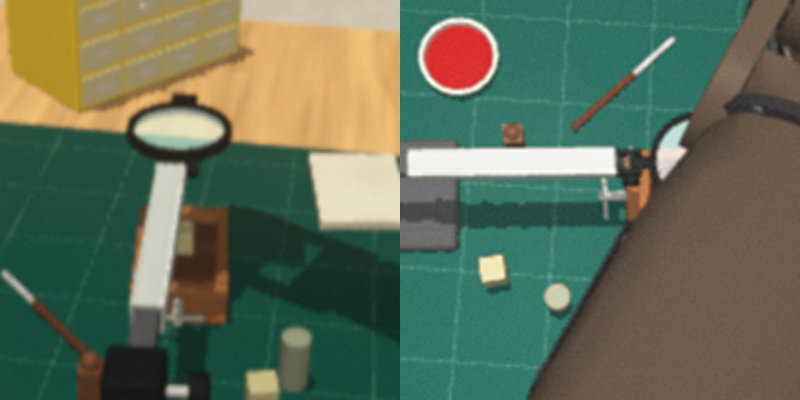

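The lens lies level (side view, rim at about (180,128)) with the tube one hole out. The bystanders in view are where they were, and the arm is clear. Handing in.

```bash
python3 -c "
from h import *
print(env.job_done())"
```

```text
the job is handed in; nothing more can be done
None
```

I handed the job in at about 17 s of the 54 s allowed: the tube is one hole out (about 34 mm) with the button up, the lens is folded level against its stop, and the arm is clear; the bystanders I checked had not moved, and no verdict was shown.

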